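# Start the chamber purge and hold the selector on its third click

### The arm

A 7-joint arm with a two-finger parallel gripper is mounted at the origin on the work surface. World frame = base frame: x ahead of the robot, y to its left, z up, the work surface at z = 0. Lengths are in m, angles in degrees, forces in N, time in s.
With the tool pointing down it reaches from about 0.425 to 0.875 m from the base axis. Payload 4.7 kg.
Tool frame: the origin (TCP) lies on the centre line of the jaws, within the pads' length; the fingertips stand 8 mm ahead of it and the grasp point (between the pads) lies 11 mm behind it; z points along the fingers, y is the direction in which the jaws open and shut (so a half turn about z gives the same grasp; the last joint's range is limited). The gripper opens to 87 mm and grips with 3 to 60 N. Pads are 19 mm wide; open, the fingers measure 117 mm over their backs; the gripper's body (75 mm by 190 mm) begins 51 mm behind the grasp point.
Start: joints at [72.428, 18.392, -4.016, 83.108, 1.295, 78.541, -3.26], TCP at [0.205, -0.617, 0.231] pointing down, gripper open.
Joint ranges: [-163.93, 163.93], [-17.29, 119.83], [-79.2, 71.16], [3.27, 140.29], [-89.18, 269.18], [5.43, 117.66], [-154.24, 154.24]. Speed limits (degrees/s): [147.25, 147.25, 180, 180, 180, 180, 180].

### API

Orientations are given as [roll, pitch, yaw] about the fixed x, y, z axes, in that order (R = Rz(yaw) Ry(pitch) Rx(roll)).
In Python, from cell import env gives the robot as it stands. The module is installed in compiled form; this text tells all that it offers.
- The arm moves only by the tool move_arm, never from a script. Its argument "steps" is a list of rows, each a list of 2 entries, a list of its own where there are three numbers: the shift along the tool's x, y, z in m, then the turn about the tool's z in rad. A call has 1 to 20 rows; each row is the pose to reach, as a shift and turn from the pose commanded when the call began, along the tool's axes at that moment; what a row does not reach only later rows make up. A row lasts 1/8 s, in which the tool goes at most 62.5 mm and 10.7 degrees, less where a joint would pass 70% of its speed; a pose out of reach is approached as far as the arm can. A call with a gripper value outside its range is refused whole. "hand" is the closure, from -1 (fully open) to 1 (shut), set as the call begins (left out, the last holds). The fingers move at their own pace and stop on an object; "squeeze" is the grip in N (left out, the last holds). Time passes only in rows, so rows that repeat a pose let the fingers close. It gives the time, the measured TCP pose, the force and the opening at its end, in the units of the state.
- env.get_obs(): the state, without advancing time (a new reading comes with each control period).
- env.read_camera(name): name is "side" or "top"; returns (picture, depth): 420x560x3 uint8, red, green, blue; 420x560 float32, m along the optical axis (not along the pixel's ray), 0 where there is no reading.
- env.calibration(name): a dict with "intrinsics" (3x3 intrinsics, pixels), "D" ([k1, k2, p1, p2, k3] as OpenCV has them; the pictures are not rectified), "position" and "orientation" of the camera in the world. Camera axes: x right, y up, looking along -z (the intrinsics and any distortion apply to the point x, -y, -z); pixel columns grow to the right and rows downward; lengths in m; the calibration is good to about 2 mm. A picture is of the moment at which its call begins. calibration takes no time and is no camera call.
- env.sign_off(): hands the job in, once; it reports no verdict.
Trained networks look in the newest picture that a camera, given by its name, has taken for a name from the list of things; names that differ only in an ending like _2 or _b are one class to them, and where a whole thing is asked for, a point or a joint stands for the part that bears it (a point fixed in the world has none). Each returns a list of dicts, best first, with "conf" (0 to 1); they miss things now and then, are a little off and sometimes report something else, mostly with a low value. They report only what shows in the picture. A call takes as long as a camera call. They do not tell look-alikes from the thing itself.
- env.cut_out(camera, query): "region" (420x560 bool, what is visible of it) and "uv" ([column, row] in pixels, amid what is visible of it).
The state is a dict: "time_s": time; "qpos": joint angles; "joint_velocities": joint speeds; "effort": joint torques, N m; "tool_pos": TCP position; "tool_rot": TCP orientation; "force": force on the tool from outside, world axes, zero at the start; "wrist_torque": the same for the moment, N m; "grip_width": finger opening in m.
Only numpy, scipy, OpenCV 4.12 (cv2) and the standard library are available. Lean on these libraries where they do the work, as an engineer would, in place of code of your own. Each camera call takes 0.05 s, during which the arm holds its last target. There are 200 camera calls.

### The job

Start the gas purge of the casting machine: on the key box press the three keys fully down one at a time, first the round key, then the long narrow bar key, then the square key, letting each spring back up before the next, with the selector still at its home stop. Then turn the selector knob on the valve block clockwise (seen from above) from home, counting the clicks, to the third click and no further. The knob springs back if let go, so finish while still holding it there with the fingers, and leave the other things on the bench where they are.

Things in the scene. Friction and masses are not known exactly. Their poses are not given: they have to be found in the camera images.
- keybox: Grey metal key box, fixed to the bench, 90 (x) by 180 (y) by 50 mm high, origin under its centre. On its top, in a row along its y axis, 54 mm apart, in an order that varies: three aluminium plates 50 by 44 by 6 mm, all with the box's yaw, each with one black key standing 14 mm above the plate. Keys differ by shape only.
- key_round_top (a point): Centre of the top face of the round key (26 mm diameter), 70 mm above the bench when up; moves down with it.
- key_bar_top (a point): Centre of the top face of the bar key (36 mm along the box's x, 12 mm along its y), 70 mm above the bench when up; moves down with it.
- key_square_top (a point): Centre of the top face of the square key (24 by 24 mm), 70 mm above the bench when up; moves down with it.
- key_round (a joint): Travel of the round key in m: 0 up, 0.006 fully down. The spring starts at 1.5 N and takes 5 N at full travel; it returns by itself.
- key_bar (a joint): Travel of the bar key in m, as for the round key.
- key_square (a joint): Travel of the square key in m, as for the round key.
- valve: Aluminium valve block, fixed, 110 by 110 by 50 mm high, origin under its centre, two brass pipe stubs on its +x side. Mid-top, on a steel flange 68 mm across and 6 mm high, sits the selector knob. Six flat dark studs on the top at 41 mm radius mark the stops: home is the largest, at the block's -x, five more follow clockwise.
- selector_grip (a point): Point on the selector's vertical axis, 87 mm above the bench, where its grip bar is pinched. Knob: black disc 48 mm across (top 64 mm above the bench) with a bar 50 mm long, 14 mm wide, top 94 mm up, white line on its pointer half. Axes turn with the knob: x along the bar, pointer at -x; at home they match the block's.
- selector (a joint): Selector angle, rad, clockwise from above positive. 0 = home (always the start), a click every 0.35 (20 degrees): 0.35, 0.70, third 1.05, 1.40, 1.75 (end). A spring (0.10 N m at home, 0.12 at the third click) drives it home from anywhere when let go; the detent adds or takes up to about 0.05 N m, so resistance jumps up on passing a click. A 30 N grip holds it.
- flask: Bystander: perforated steel casting flask, open upright cylinder 78 mm across, 90 mm high, loose; origin under its centre.
- crucible: Bystander: dark crucible cup, 64 mm across the rim, 50 mm high, loose; origin under its centre.
- former: Bystander: black rubber sprue former, base 80 mm across with a blunt cone, 40 mm high, loose; origin under its centre.
Mind the look-alikes: they are no part of the job. What is meant by the valve is not brown, and is the larger of those in its own colour.

How it is judged:
By the outcome, as a careful person would: the job done as asked, in the order asked, and still so for the second after the job is handed in, while the arm keeps its last pose, push and grip.
It also fails if it takes over 64 s, if anything falls off the work surface, if the arm or the gripper's body presses on something with over 40 N, if the wrist force passes 120 N, or if a joint passes its speed limit or range.

## Working session

There is one attempt and no reset: what is moved stays moved. The work goes in short steps, Python scripts to look and compute and a tool call to move; the robot and the scene stay as the last step left them, time stands still between calls to the robot, and variables do not carry over. Pictures are saved under pics/ and viewed, about 8 in all and at most 12, crops included, and the job is handed in when it is done.

Besides the shell and the picture viewer there is one more tool, called after ">>>" as name([rows], argument=value, ...), one row to a line, values as JSON. move_arm: Moves the arm, as the interface text tells. Its arguments: {"type":"object","properties":{"steps":{"type":"array"},"hand":{"type":"number"},"squeeze":{"type":"number"}},"required":["steps"]}

```bash
mkdir -p pics; cat > h.py <<'E'
import numpy as np, cv2
from cell import env
from scipy.spatial.transform import Rotation as R
def cam(n):
    c=env.calibration(n); return c
def rot(c):
    o=np.array(c["orientation"],float)
    if o.shape==(3,3): return o
    return R.from_euler('xyz',o,degrees=True).as_matrix()
def world(n,uv,d):
    c=cam(n); uv=np.asarray(uv,float).reshape(-1,1,2)
    p=cv2.undistortPoints(uv,np.array(c["intrinsics"]),np.array(c["D"])).reshape(-1,2)
    d=np.asarray(d,float).reshape(-1)
    P=np.c_[p[:,0]*d,-p[:,1]*d,-d]
    return P@rot(c).T+np.array(c["position"])
def cloud(n,dep,mask):
    v,u=np.nonzero(mask&(dep>0)); return world(n,np.c_[u,v],dep[v,u])
E
python3 - <<'E'
from h import *
for n in("top","side"):
    im,d=env.read_camera(n); cv2.imwrite(f"pics/{n}0.png",im[:,:,::-1]); np.savez(f"{n}0.npz",im=im,d=d)
    c=cam(n);print(n,c)
    for q in["keybox","key_round_top","key_bar_top","key_square_top","valve","selector_grip","flask","crucible","former"]:
        for r in env.cut_out(n,q):
            m=r["region"]; P=cloud(n,d,m)
            print(q,round(r["conf"],2),np.round(r["uv"]),m.sum(),np.round(np.median(P,0),3) if len(P) else None, np.round(np.percentile(P,95,axis=0),3) if len(P) else None)
print(env.get_obs())
E
```

```text
top {'intrinsics': array([[491.22353849,   0.        , 281.1895523 ],
       [  0.        , 491.22353849, 208.811486  ],
       [  0.        ,   0.        ,   1.        ]]), 'D': array([-0.06599217,  0.        ,  0.        ,  0.        ,  0.        ]), 'position': array([0.33974245, 0.05881991, 1.21592672]), 'orientation': array([  9.72513688,  -0.41219835, -90.16828559])}
key_round_top 0.4 [408. 217.] 98 [ 0.522 -0.258  0.072] [ 0.532 -0.247  0.074]
key_bar_top 0.45 [406. 215.] 85 [ 0.521 -0.255  0.071] [ 0.53  -0.246  0.074]
key_square_top 0.42 [390. 214.] 90 [ 0.518 -0.203  0.071] [ 0.527 -0.193  0.074]
valve 0.83 [222. 237.] 2352 [0.473 0.187 0.052] [0.537 0.238 0.092]
valve 0.76 [144. 261.] 2529 [0.412 0.378 0.052] [0.474 0.433 0.092]
valve 0.57 [218. 310.] 1377 [0.298 0.199 0.038] [0.342 0.24  0.065]
selector_grip 0.7 [221. 232.] 333 [0.471 0.186 0.068] [0.491 0.208 0.097]
selector_grip 0.61 [216. 310.] 169 [0.296 0.198 0.052] [0.308 0.212 0.072]
selector_grip 0.53 [140. 262.] 340 [0.409 0.38  0.078] [0.43  0.404 0.097]
selector_grip 0.44 [289. 149.] 795 [0.701 0.034 0.014] [0.
[... 1768 characters left out ...]
0.069 0.032]
{'time_s': 1.0, 'qpos': array([72.42906381, 18.39011525, -4.01765375, 83.10721544,  1.29637973,
       78.54231009, -3.26037899]), 'joint_velocities': array([ 0.06610191,  0.04325028, -0.00419449,  0.03415138, -0.05596024,
        0.06031865, -0.00014718]), 'effort': array([-4.40017857e-05, -4.91114259e+01, -4.03300691e-01, -3.12775970e+01,
       -6.35981164e-02,  3.32853966e-02,  9.63614553e-06]), 'tool_pos': array([ 0.20492836, -0.6168657 ,  0.23061021]), 'tool_rot': array([1.79994423e+02, 3.67812405e-03, 1.83810941e+01]), 'force': array([ 0.30678071,  0.1098692 , -0.44089528]), 'wrist_torque': array([-0.03251825,  0.00809165, -0.00936365]), 'grip_width': 0.08708901372251325}
```

View pics/top0.png

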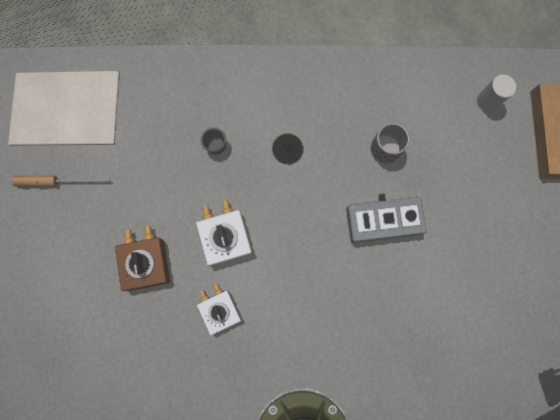

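View pics/side0.png

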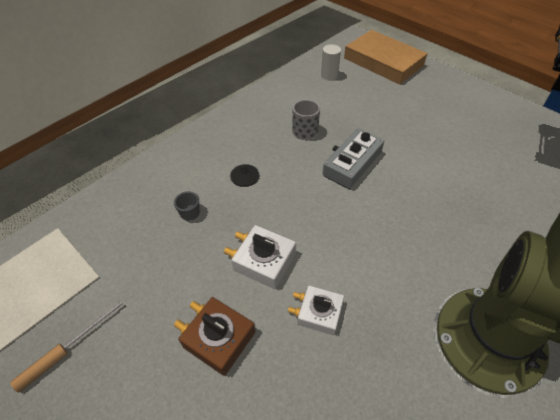

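The top view shows the wanted valve (large white) at about (223,237). The look-alikes are the brown one at (141,263) and the small white one at (219,312). The key box is at (387,219), with bar, square and round keys running left to right (from +y to -y). Next I'll measure precisely.

```bash
python3 - <<'E'
from h import *
def rect(P):
    (c,s,a)=cv2.minAreaRect((P[:,:2]*1000).astype(np.float32)); return np.round(c,1),np.round(s,1),round(a,1)
for n in("top","side"):
    z=np.load(f"{n}0.npz"); im,d=z["im"],z["d"]
    P=cloud(n,d,d>0); C=im[d>0].astype(float).mean(1)
    b=(abs(P[:,0]-.515)<.09)&(abs(P[:,1]+.2)<.13)
    for lo,hi,t in((.044,.054,'boxtop'),(.054,.0625,'plates'),(.066,.076,'keys')):
        Q=P[b&(P[:,2]>lo)&(P[:,2]<hi)]; print(n,t,len(Q),rect(Q),np.round(np.median(Q,0),4))
    Q=P[b&(P[:,2]>.065)&(P[:,2]<.076)]
    for y in(-.15,-.203,-.256):
        k=Q[abs(Q[:,1]-y)<.024]; 
        if len(k)>3: print(' key',y,len(k),np.round(np.r_[k.mean(0)],4),rect(k),np.round((k[:,:2].min(0)+k[:,:2].max(0))/2,4))
    v=(abs(P[:,0]-.473)<.08)&(abs(P[:,1]-.187)<.075)
    for lo,hi,t in((.044,.054,'valvetop'),(.0615,.068,'disc'),(.087,.1,'bar')):
        Q=P[v&(P[:,2]>lo)&(P[:,2]<hi)]
        if len(Q)>5: print(n,t,len(Q),rect(Q),np.round(np.median(Q,0),4), np.round(Q.mean(0),4))
top=cv2.imread("pics/top0.png"); 
a=cv2.resize(top[195:275,185:265],(400,400),interpolation=cv2.INTER_CUBIC)
b=cv2.resize(top[180:260,340:440],(500,400),interpolation=cv2.INTER_CUBIC)[:,:400]
cv2.imwrite("pics/crop.png",np.hstack([a,b]))
E
```

```text
top boxtop 1481 (array([ 516.2, -205.2]), array([ 90.5, 180.1]), 6.7) [ 0.511  -0.1992  0.0509]
top plates 935 (array([ 514.9, -205.7]), array([ 85.7, 174.6]), 6.4) [ 0.5133 -0.203   0.0569]
top keys 266 (array([ 519.3, -207.6]), array([ 35.3, 125. ]), 9.5) [ 0.5178 -0.2059  0.0714]
 key -0.15 72 [ 0.5101 -0.1514  0.0711] (array([ 510.2, -152.7]), array([35.5, 12.8]), 7.7) [ 0.5101 -0.1514]
 key -0.203 105 [ 0.5156 -0.2037  0.0709] (array([ 516. , -204.1]), array([24.3, 23.8]), 7.8) [ 0.5161 -0.204 ]
 key -0.256 93 [ 0.5218 -0.2579  0.0714] (array([ 522.1, -257.8]), array([24.3, 23.8]), 26.6) [ 0.5229 -0.2579]
top valvetop 1319 (array([472.3, 188.3]), array([110.7, 110.4]), 16.3) [0.4692 0.1869 0.0511] [0.4711 0.1876 0.0509]
top disc 161 (array([469. , 188.6]), array([46.3, 52.7]), 79.0) [0.472  0.1823 0.0651] [0.4716 0.1867 0.0651]
top bar 133 (array([471.9, 188. ]), array([49.7, 14.1]), 16.3) [0.4713 0.1882 0.0948] [0.4718 0.1877 0.0945]
side boxtop 914 (array([ 517.5, -207.1]), array([ 91.1, 184. ]), 6.4) [ 0.4992 -0.1865  0.0507]
side plates 451 (array([ 518.5, -205.7]), array([ 74.2, 169.9]), 1.5) [ 0.5115 -0.1966  0.0568]
side keys 176 (array([ 515.2, -211.3]), array([ 33.4, 130.7]), 4.1) [ 0.5175 -0.2051  0.0704]
 key -0.15 61 [ 0.5111 -0.1518  0.0696] (array([ 511. , -152.5]), array([33.5, 13. ]), 4.7) [ 0.5109 -0.1523]
 key -0.203 68 [ 0.5163 -0.205   0.07  ] (array([ 517.4, -206.7]), array([23.4, 25.4]), 11.6) [ 0.5158 -0.2072]
 key -0.256 60 [ 0.5226 -0.2588  0.0702] (array([ 523.4, -259.7]), array([23.7, 29.4]), 46.2) [ 0.523  -0.2607]
side valvetop 1422 (array([472.7, 187.2]), array([110.6, 111.3]), 16.6) [0.4604 0.1999 0.0503] [0.4669 0.1924 0.0502]
side disc 125 (array([466.8, 199.5]), array([47.2, 21.3]), 24.4) [0.4678 0.1996 0.0646] [0.4685 0.1991 0.0646]
side bar 149 (array([473.4, 187.5]), array([50.8, 14.9]), 15.7) [0.4716 0.1886 0.0938] [0.4721 0.1885 0.0932]
```

View pics/crop.png

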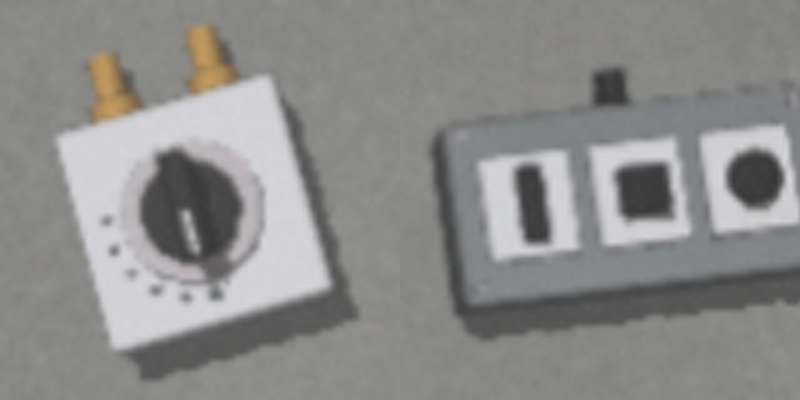

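The two views agree within 2 mm and match the stated sizes. Bar key (0.5105,-0.152), square (0.516,-0.2045) and round (0.522,-0.2585) all have tops at about 0.0705, and the box yaw is about 6.4°. The selector is at (0.472,0.188), with yaw 16.3° and the bar top at 0.094. I'll move above the round key with the jaws shut.

>>> move_arm([
  [[0.05,-0.03,0.0],-0.17],
  [[0.1,-0.06,0.0],-0.34],
  [[0.15,-0.09,0.01],-0.51],
  [[0.2,-0.12,0.02],-0.68],
  [[0.25,-0.15,0.04],-0.85],
  [[0.3,-0.18,0.06],-1.02],
  [[0.35,-0.21,0.08],-1.19],
  [[0.39,-0.23,0.11],-1.3],
  [[0.414,-0.24,0.131],-1.362],
  [[0.414,-0.24,0.131],-1.362],
  [[0.414,-0.24,0.131],-1.362],
  [[0.414,-0.24,0.131],-1.362],
  [[0.414,-0.24,0.131],-1.362],
  [[0.414,-0.24,0.131],-1.362],
], hand=1, squeeze=15)

```text
time_s: 2.75
tool_pos: [0.522, -0.2593, 0.1]
tool_rot: [180.0, 0.0, 96.4]
force: [0.2, -0.3, -0.5]
grip_width: 0.0006
```

>>> move_arm([
  [[0,0,0.012],0],
  [[0,0,0.02],0],
  [[0,0,0.024],0],
  [[0,0,0.027],0],
  [[0,0,0.029],0],
  [[0,0,0.029],0],
  [[0,0,0.029],0],
])

```text
time_s: 3.62
tool_pos: [0.5216, -0.2584, 0.0723]
tool_rot: [-179.9, 0.0, 96.4]
force: [-7.0, 2.4, 13.1]
grip_width: 0.0007
```

The force is 13 N, above the 5 N spring, and the tip is at 0.0643, so the key is bottomed. Next I lift and move to the bar key.

>>> move_arm([
  [[0,0,-0.01],0],
  [[0,0,-0.02],0],
  [[0,0,-0.029],0],
  [[0,0,-0.029],0],
])

```text
time_s: 4.12
tool_pos: [0.5228, -0.2588, 0.1004]
tool_rot: [179.9, 0.1, 96.4]
force: [0.9, -0.5, 0.0]
grip_width: 0.0004
```

```bash
cat > go.py <<'E'
import sys,numpy as np
# commanded x y z yaw -> target x y z yaw
a=np.array(list(map(float,sys.argv[1:9]))); y=np.radians(a[3]); d=a[4:7]-a[:3]
print(np.round([np.cos(y)*d[0]+np.sin(y)*d[1],np.sin(y)*d[0]-np.cos(y)*d[1],-d[2],-np.radians(a[7]-a[3])],4))
E
python3 go.py .522 -.2585 .1 96.4 .5105 -.152 .1 96.4
python3 go.py .5105 -.152 .1 96.4 .516 -.2045 .1 96.4
python3 go.py .516 -.2045 .14 96.4 .472 .188 .14 196.3
python3 - <<'E'
from h import *
im,d=env.read_camera("side");cv2.imwrite("pics/s1.png",cv2.resize(im[60:260,230:450,::-1],None,fx=3,fy=3))
o=env.get_obs();print(o["tool_pos"],o["force"],o["qpos"])
E
```

```text
[ 0.1071  0.0004 -0.     -0.    ]
[-0.0528 -0.0004 -0.     -0.    ]
[ 0.395   0.     -0.     -1.7436]
[ 0.52240265 -0.25867335  0.09983542] [0.6759935  0.42095866 0.4716998 ] [ 47.75716968  18.2395878  -28.19546975 100.97231072   9.55375591
  63.11070372  22.84265441]
```

View pics/s1.png

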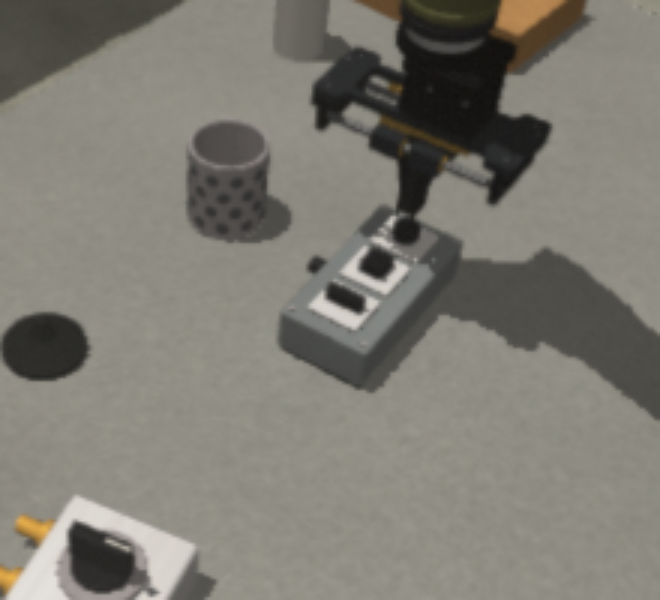

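The picture shows the round key sprung back up, at about (405,230) in the crop, with the tip above it. Next is the bar key.

>>> move_arm([
  [[0.04,0,0],0],
  [[0.08,0,0],0],
  [[0.107,0,0],0],
  [[0.107,0,0],0],
  [[0.107,0,0],0],
  [[0.107,0,0.012],0],
  [[0.107,0,0.02],0],
  [[0.107,0,0.024],0],
  [[0.107,0,0.027],0],
  [[0.107,0,0.029],0],
  [[0.107,0,0.029],0],
  [[0.107,0,0.029],0],
])

```text
time_s: 5.68
tool_pos: [0.5096, -0.153, 0.0722]
tool_rot: [-179.9, 0.1, 96.4]
force: [-7.2, -0.7, 15.3]
grip_width: 0.0003
```

Bottomed at 15 N. Next I lift and press the square key, holding briefly after the lift.

>>> move_arm([
  [[0,0,-0.01],0],
  [[0,0,-0.02],0],
  [[0,0,-0.029],0],
  [[0,0,-0.029],0],
  [[-0.026,0,-0.029],0],
  [[-0.053,0,-0.029],0],
  [[-0.053,0,-0.029],0],
  [[-0.053,0,-0.029],0],
  [[-0.053,0,-0.017],0],
  [[-0.053,0,-0.009],0],
  [[-0.053,0,-0.005],0],
  [[-0.053,0,-0.002],0],
  [[-0.053,0,0.0],0],
  [[-0.053,0,0.0],0],
  [[-0.053,0,0.0],0],
])

```text
time_s: 7.55
tool_pos: [0.5159, -0.2041, 0.0723]
tool_rot: [-179.9, -0.0, 96.4]
force: [-6.4, 4.3, 14.5]
grip_width: 0.0001
```

>>> move_arm([
  [[0,0,-0.01],0],
  [[0,0,-0.03],0],
  [[0,0,-0.06],0],
  [[0,0,-0.089],0],
  [[0,0,-0.089],0],
])

```text
time_s: 8.18
tool_pos: [0.5179, -0.2059, 0.162]
tool_rot: [179.7, 0.2, 96.4]
force: [-0.4, 0.2, 0.1]
grip_width: 0.0005
```

>>> move_arm([
  [[0.04,0,0],-0.16],
  [[0.08,0,0],-0.32],
  [[0.12,0,0],-0.48],
  [[0.16,0,0],-0.64],
  [[0.2,0,0],-0.8],
  [[0.24,0,0],-0.96],
  [[0.28,0,0],-1.12],
  [[0.32,0,0],-1.28],
  [[0.36,0,0],-1.44],
  [[0.395,0,0],-1.6],
  [[0.395,0,0],-1.744],
  [[0.395,0,0],-1.744],
  [[0.395,0,0],-1.744],
  [[0.395,0,0],-1.744],
], hand=-1)

```text
time_s: 9.93
tool_pos: [0.4721, 0.1869, 0.1593]
tool_rot: [-180.0, -0.0, -163.8]
force: [0.8, 0.1, 0.3]
grip_width: 0.0871
```

```bash
python3 - <<'E'
from h import *
o=env.get_obs();print(o["tool_pos"],o["tool_rot"],o["force"],o["qpos"],o["grip_width"],o["wrist_torque"])
im,d=env.read_camera("side");cv2.imwrite("pics/s2.png",cv2.resize(im[100:320,180:440,::-1],None,fx=2.5,fy=2.5))
E
```

```text
[0.47208799 0.18694431 0.15928823] [-1.79984470e+02 -1.19764736e-02 -1.63800437e+02] [0.76336871 0.11289497 0.26174784] [ 27.74112931   9.0900104  -55.97271761 106.82367207   8.11637029
  68.27427679  75.2807778 ] 0.087107192242944 [ 0.08832198 -0.1640097  -0.00330831]
```

View pics/s2.png

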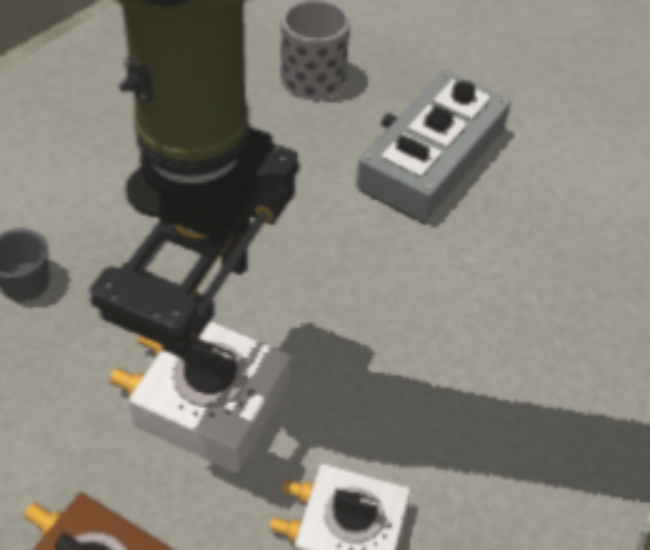

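All three keys are up, and the gripper is over the valve aligned with its bar. I'll descend and then close.

>>> move_arm([
  [[0,0.001,0.03],0],
  [[0,0.001,0.06],0],
  [[0,0.001,0.076],0],
  [[0,0.001,0.0835],0],
  [[0,0.001,0.0835],0],
  [[0,0.001,0.0835],0],
])

```text
time_s: 10.72
tool_pos: [0.4724, 0.1889, 0.0769]
tool_rot: [-180.0, 0.1, -163.7]
force: [-0.4, -0.5, 0.4]
grip_width: 0.0872
```

>>> move_arm([
  [[0,0,0],0],
  [[0,0,0],0],
  [[0,0,0],0],
  [[0,0,0],0],
  [[0,0,0],0],
  [[0,0,0],0],
  [[0,0,0],0],
  [[0,0,0],0],
], hand=1, squeeze=40)

```text
time_s: 11.72
tool_pos: [0.4718, 0.188, 0.076]
tool_rot: [-179.9, -0.0, -163.6]
force: [3.5, -10.6, 1.3]
grip_width: 0.0152
```

```bash
python3 - <<'E'
from h import *
o=env.get_obs();print(o["tool_pos"],o["tool_rot"],o["force"],o["qpos"],o["grip_width"],o["wrist_torque"])
E
```

```text
[0.47177605 0.18803467 0.07599056] [-1.79930835e+02 -1.01821202e-02 -1.63644657e+02] [  3.45552885 -10.5920017    1.31481828] [ 23.89218436  16.04785855 -53.94812492 111.71871801  15.09686593
  59.58466352  69.60681933] 0.015155161323354944 [-2.1531577  -0.85707176  0.08846822]
```

>>> move_arm([
  [[0,-0.001,0],0.05],
  [[0,-0.001,0],0.1],
  [[0,-0.001,0],0.15],
  [[0,-0.001,0],0.2],
  [[0,-0.001,0],0.25],
  [[0,-0.001,0],0.3],
  [[0,-0.001,0],0.3],
])

```text
time_s: 12.6
tool_pos: [0.472, 0.1876, 0.076]
tool_rot: [-180.0, 0.0, 179.2]
force: [0.4, 0.5, -0.2]
grip_width: 0.0137
```

```bash
cat > o.py <<'E'
from cell import env
import numpy as np
o=env.get_obs();y=o["tool_rot"][2]
print("yaw",y,"turned",np.radians((-163.65-y)%-360),"f",o["force"],"tq",o["wrist_torque"],"w",o["grip_width"],"q",np.round(o["qpos"],1))
E
python3 o.py
```

```text
yaw 179.19576712995413 turned -5.983787462943449 f [ 0.40626125  0.51041764 -0.20184463] tq [ 0.04098787 -0.22579349  0.06737944] w 0.013670198754891767 q [ 21.6  15.2 -51.  111.8  13.7  59.3  53.6]
```

>>> move_arm([
  [[0,0,0],0.04],
  [[0,0,0],0.08],
  [[0,0,0],0.12],
  [[0,0,0],0.12],
])

```text
time_s: 13.1
tool_pos: [0.472, 0.1877, 0.076]
tool_rot: [-180.0, 0.0, 172.4]
force: [0.3, -0.3, -0.6]
grip_width: 0.0137
```

```bash
python3 o.py
```

```text
yaw 172.35946304478668 turned -5.864471447989739 f [ 0.27695459 -0.29601621 -0.62561262] tq [ 0.11613352 -0.19429661  0.02876716] w 0.013694929321754517 q [ 20.6  14.9 -49.9 111.8  13.2  59.2  47.2]
```

The z torque is lower than I expected, so I'll check the knob by camera.

```bash
python3 - <<'E'
from h import *
im,d=env.read_camera("side");a=cv2.resize(im[195:305,200:320,::-1],None,fx=3.3,fy=3.3,interpolation=cv2.INTER_CUBIC)
im,d=env.read_camera("top");b=cv2.resize(im[185:295,160:280,::-1],None,fx=3.3,fy=3.3,interpolation=cv2.INTER_CUBIC)
cv2.imwrite("pics/s3.png",np.hstack([a,b]))
for i in range(4):
    env.read_camera("top");o=env.get_obs();print(o["wrist_torque"],o["effort"])
E
```

```text
[ 0.17774269 -0.25150237  0.14023853] [  0.14695195 -30.80388308  -5.52416727 -26.57159507  -0.08896069
   0.30077934  -0.12603886]
[ 0.14912276 -0.2116249   0.08432748] [  0.16915522 -30.81491947  -5.51336557 -26.56527579  -0.08352258
   0.3191294   -0.12621936]
[ 0.187281   -0.27097142  0.13873401] [  0.18894003 -30.82986116  -5.50379008 -26.56026185  -0.07837865
   0.33789293  -0.12770753]
[ 0.19648104 -0.31700966  0.16910766] [  0.20757959 -30.84677696  -5.49280778 -26.55508876  -0.07378343
   0.35658773  -0.1294679 ]
```

View pics/s3.png

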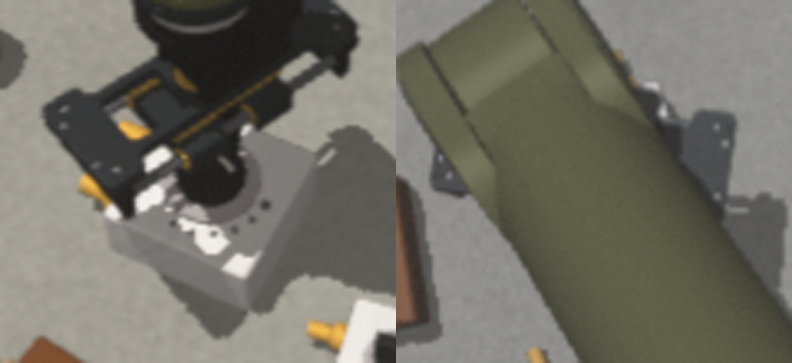

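Settled torque is about +0.13 N m. Joint 7 effort (-0.13) is a clean signal, and the white line is visible near (227,163) in the side crop, turned with the jaws. I'll continue towards click 2.

>>> move_arm([
  [[0,0,0],0.05],
  [[0,0,0],0.1],
  [[0,0,0],0.15],
  [[0,0,0],0.2],
  [[0,0,0],0.23],
  [[0,0,0],0.23],
  [[0,0,0],0.23],
])

```text
time_s: 14.28
tool_pos: [0.472, 0.1879, 0.076]
tool_rot: [180.0, 0.0, 159.1]
force: [1.5, 1.4, -2.1]
grip_width: 0.0139
```

```bash
sed -i 's/-163.65-y)%-360/196.35-y)%360/; s/"w",/"e7",o["effort"][6],"w",/' o.py; python3 o.py
```

```text
yaw 159.13758555490594 turned 0.6494791546835899 f [ 1.47897902  1.43609982 -2.12424107] tq [ 0.4394775  -0.42501894  0.05972426] e7 -0.07627584272995591 w 0.0139386808727204 q [ 18.9  14.3 -47.9 111.9  12.4  59.   34.6]
```

>>> move_arm([
  [[0,0,0],0.04],
  [[0,0,0],0.08],
  [[0,0,0],0.12],
  [[0,0,0],0.12],
  [[0,0,0],0.12],
])

```text
time_s: 14.9
tool_pos: [0.4721, 0.1879, 0.076]
tool_rot: [180.0, 0.0, 152.3]
force: [2.5, 3.2, -3.1]
grip_width: 0.0135
```

```bash
python3 o.py
```

```text
yaw 152.28325873836067 turned 0.7691097256400462 f [ 2.53151036  3.24659256 -3.06259984] tq [ 0.56277181 -0.60652958  0.11293173] e7 -0.13742588460445404 w 0.013546458079297902 q [ 18.   14.1 -46.8 111.9  11.9  58.9  28.1]
```

>>> move_arm([
  [[0,0,0],0.05],
  [[0,0,0],0.1],
  [[0,0,0],0.15],
  [[0,0,0],0.2],
  [[0,0,0],0.24],
  [[0,0,0],0.24],
  [[0,0,0],0.24],
])

```text
time_s: 15.78
tool_pos: [0.4721, 0.188, 0.076]
tool_rot: [179.9, -0.0, 138.5]
force: [3.3, 3.8, -4.7]
grip_width: 0.0135
```

```bash
python3 o.py
```

```text
yaw 138.53148581946903 turned 1.0091234410612966 f [ 3.27872666  3.75329593 -4.72263496] tq [ 0.87530851 -0.87871683  0.12000049] e7 -0.08758732583373785 w 0.013532427379999028 q [ 16.2  13.6 -44.8 111.9  11.2  58.8  14.9]
```

The click-2 jump was seen (0.076 to 0.137). Now just before click 3, so I'll use fine steps.

>>> move_arm([
  [[0,0,0],0.015],
  [[0,0,0],0.03],
  [[0,0,0],0.03],
  [[0,0,0],0.03],
])

```text
time_s: 16.27
tool_pos: [0.4722, 0.1881, 0.076]
tool_rot: [179.9, -0.0, 136.8]
force: [3.1, 4.4, -5.4]
grip_width: 0.0135
```

```bash
python3 o.py
```

```text
yaw 136.75877915190532 turned 1.0400630090823397 f [ 3.07912354  4.4249677  -5.37833848] tq [ 0.89271838 -0.91739168  0.03277711] e7 -0.06589332595467567 w 0.013543411530538639 q [ 16.   13.6 -44.6 111.9  11.1  58.7  13.2]
```

>>> move_arm([
  [[0,0,0],0.015],
  [[0,0,0],0.015],
  [[0,0,0],0.015],
])

```text
time_s: 16.65
tool_pos: [0.4722, 0.1881, 0.076]
tool_rot: [179.9, -0.0, 135.9]
force: [3.7, 4.0, -4.6]
grip_width: 0.0136
```

```bash
python3 o.py
```

```text
yaw 135.90775179818976 turned 1.0549162384292106 f [ 3.67221579  3.96445778 -4.57131892] tq [ 0.95457916 -0.92277511  0.10932229] e7 -0.13266177847981453 w 0.013598857693829429 q [ 15.9  13.5 -44.5 111.9  11.   58.7  12.4]
```

The third click jump (0.066 to 0.133) came at 1.055 rad. I'll settle, take a final look, and hand in if nothing moved.

>>> move_arm([
  [[0,0,0],0],
  [[0,0,0],0],
  [[0,0,0],0],
  [[0,0,0],0],
])

```text
time_s: 17.15
tool_pos: [0.4722, 0.1881, 0.076]
tool_rot: [179.9, -0.0, 135.9]
force: [3.8, 4.0, -5.5]
grip_width: 0.0138
```

```bash
python3 o.py; python3 - <<'E'
from h import *
im,d=env.read_camera("side");a=cv2.resize(im[195:305,200:320,::-1],None,fx=3.3,fy=3.3,interpolation=cv2.INTER_CUBIC)
b=cv2.resize(im[60:280,160:400,::-1],(396,363))
cv2.imwrite("pics/s4.png",np.hstack([a,b]))
E
```

```text
yaw 135.91283204602186 turned 1.054827571377723 f [ 3.75220533  3.96744859 -5.45514073] tq [ 0.97200824 -0.89558121  0.09502898] e7 -0.1322611654177308 w 0.013835396318122382 q [ 15.9  13.5 -44.5 111.9  11.   58.7  12.4]
```

View pics/s4.png

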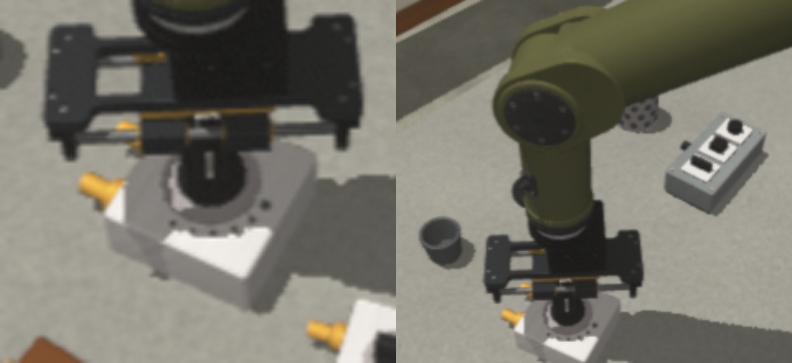

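The white line at (209,165) points at the fourth stud counted from home, which is the third click. The keys are up, and the flask and crucible are undisturbed.

```bash
python3 -c "
from cell import env
print(env.sign_off())"
```

```text
the job is handed in; nothing more can be done
None
```

The job is handed in: the three keys were pressed in order, and the selector on the large white valve is held at the third click.

- **Keys:** I pressed round, then bar, then square. Each read 13–15 N at a tip height of about 64 mm. That is well above the 5 N spring, so each was fully down. A picture after the round key showed it back up, and a later one showed all three up before I touched the selector.
- **Selector:** I turned it clockwise from home with a 40 N grip. The resistance jumps fit clicks at 0.35, 0.70 and 1.05 rad, although the first was only partly confirmed because its early torque reading had not settled. The third jump was clear, from 0.066 to 0.133 N m between 1.040 and 1.055 rad. The jaw angle held at 1.055 rad, and in the last picture the white line appears to point at the third stud past home.
- **Other things:** The flask and crucible look unmoved in the last picture. The arm hid the sprue former there, but nothing came near it.
- **Time and forces:** I finished at about 17 s of the 64 s allowed. The highest force I read was about 15 N, on the keys. A sideways push of about 11 N when the fingers closed went away after a 1 mm correction.

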